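# Open the push-to-open compartment in the display plinth

## Task

The black hopper wagon is parked on the push-to-open lid of the wooden plinth. With closed fingertips push the wagon along its track, without picking it up, until it is completely off the lid and on the siding beside it; then press the lid down at the small round steel spot by its front edge so that its catch lets go, and let the spring raise it ajar. Leave the wagon on the rails and everything else where it stands.

Things in the scene. Friction and masses are not known exactly. Their poses are not given: they have to be found in the camera images.
- plinth: fixed wooden plinth, 140 (x) x 325 (y) x 50 mm high. Origin on the shelf surface; in its frame (mm) the wood covers x -80..60, y -165..160, its deck is at z 50. Flush in the deck is the lid, x -70..50, y -154..-16, hinged along its far side x +50. A track runs along y at x +15 over lid and siding: two rails 32 apart, 5 wide, tops at z 54
- hopper: loose black plastic hopper wagon, about 150 g, 100 mm long (its y, along the track), 56 wide, 56 high. Origin: middle of its length, at rail-top height. It slides on the rails (wheels do not turn), guided by them, and stays where left. Its ends are beams 30 wide, 14 to 22 above the rail tops, at y +-50; the open tub above them (26 to 56) ends at y +-48. Off the lid when its origin is past plinth y +35
- lid_spot (a point): centre of the upper face of the flat steel spot, 22 mm across, let into the lid 18 mm from its front (-x) edge, half-way along it (plinth frame x -52, y -85, z 50.6 mm when shut); the catch is beneath it. Moves with the lid
- siding (a point): point on the plinth deck midway between the rails, in the middle of the siding: the fixed track beside the lid, from plinth y -14 mm to a buffer stop at y +145 mm, which the wagon meets when its origin is at about y +95. A good place to leave the wagon's middle
- lid (a joint): lid angle, rad: 0 shut, negative pressed in (to -0.07), positive open, front edge rising. Pressed 3 to 7 mm down at the spot (2 to 3 N, then a firm stop at 7 mm), the catch lets go, and as the finger rises the spring lifts the lid to 0.45, where it stays, the spot then about 45 mm higher. Pressed too little it returns to 0
- coach: a bystander: silver die-cast passenger coach, 220 long x 56 x 71 high, standing on the shelf; origin under its middle (mm)
- bench: a bystander: small white ceramic platform bench, 60 x 21 x 35 high, standing loose on the plinth's deck beside the siding; origin under its middle (mm)
- lamp_post: a bystander: little aluminium lamp post, 78 high, foot 24 across, standing loose on the plinth's deck beside the siding; origin under its foot (mm)
- wheelset: a bystander: spare steel wheelset, 50 long, on a small wooden block on the shelf; origin under its middle (mm)
- spares_tray: a bystander: low grey plastic tray, 90 x 130 x 22 high; origin under its middle (mm)
- hut: a bystander: white ceramic station hut with an overhanging flat roof, 88 x 118 x 61 high; origin under its middle (mm)
- screwdriver: a bystander: small screwdriver, 140 long, lying on the shelf; origin under its middle (mm)
There are look-alikes about, which are no part of the job. Of the things that look like the hopper, the smallest one is meant.

How it is judged:
By the outcome, as a careful person would: the job done as asked, in the order asked, and still so for the second after the job is handed in, with the robot touching nothing.
It also fails if it takes over 45 s, if anything falls off the work surface, if the arm or the gripper's body presses on something with over 40 N, if the wrist force passes 120 N, or if a joint passes its speed limit or range.

## Robot

A 6-joint arm with a two-finger parallel gripper is mounted at the origin on the work surface. World frame = base frame: x ahead of the robot, y to its left, z up, the work surface at z = 0. Lengths are in mm, angles in rad, forces in N, time in s.
With the tool pointing down it reaches from about 350 to 725 mm from the base axis. Payload 6 kg.
Tool frame: the origin (TCP) lies at the very end of the fingers, on their centre line; the grasp point (between the pads) lies 19 mm behind it (ctrl.grasp_offset is the distance from the TCP to the grasp point, in mm); z points along the fingers, x is the direction in which the jaws open and shut, and the axes are right-handed (so a half turn about z gives the same grasp; the last joint's range is limited). The gripper opens to 85 mm and grips with 20 to 120 N. Pads are 22 mm wide; open, the fingers measure 114 mm over their backs; the gripper's body (76 mm by 85 mm) begins 54 mm behind the grasp point. The pads swing forward as they close: fully open they stand 13 mm farther back than shut.
Start: joints at [1.505, 0.04, 0.085, 0, -1.615, -0.334], TCP at [233.513, 552.671, 231.261] pointing down, gripper open.
Joint ranges: [-2.56, 2.56], [-1.29, 2.01], [-1.08, 1.49], [-3.29, 1.98], [-2.81, -0.18], [-2.99, 2.99]. Speed limits (rad/s): [2.57, 2.57, 3.01, 3.14, 3.14, 3.14].

## Interface

Orientations are given as a 3x3 rotation matrix whose columns are the frame's x, y, z axes.
In Python, from workcell import ctrl gives the robot as it stands.
- The arm moves only by the shell command python3 -m creep 'ROWS'. ROWS is JSON, a list of rows, each a list of 7 numbers: the shift along the tool's x, y, z in mm, then the turn, a rotation vector about the tool's x, y, z in degrees, then the opening, from 0 (shut) to 1 (fully open). In form: [[x, y, z, rx, ry, rz, fingers], ...]. A call has 1 to 5 rows; each row is the pose to reach, as a shift and turn from the pose commanded when the call began, along the tool's axes at that moment; what a row does not reach only later rows make up. A row lasts 1/12 s, in which the tool goes at most 41.7 mm and 7.16 degrees, less where a joint would pass 70% of its speed; a pose out of reach is approached as far as the arm can. A call with a gripper value outside its range is refused whole. The fingers move at their own pace and stop on an object; the grip force is fixed at half the most. Time passes only in rows, so rows that repeat a pose let the fingers close. It gives the time, the measured TCP pose, the force and the opening at its end, in the units of the state.
- ctrl.sense(): the state, without advancing time (a new reading comes with each control period).
- ctrl.read_camera(name): name is "side" or "top" or "wrist"; returns a dict with "color" (480x640x3 uint8, blue, green, red), "range_z" (480x640 float32, mm along the optical axis (not along the pixel's ray), 0 where there is no reading), "fx", "fy", "cx", "cy" (pixels), "k1" (the pictures are not rectified: a ray, as slopes to the right and down, at radius r is drawn at 1 + k1 r^2 times it, then the intrinsics apply), "origin" and "attitude" of the camera in the world; the wrist camera has in their place "hand_eye" (4x4, takes a point from camera to tool coordinates, whose origin is the TCP and whose axes are the tool frame's). Camera axes: x right, y up, looking along -z (the intrinsics and any distortion apply to the point x, -y, -z); pixel columns grow to the right and rows downward; lengths in mm; the calibration is good to about 2 mm. A picture is of the moment at which its call begins: read the wrist's pose just before it.
- ctrl.close_job(): hands the job in, once; it reports no verdict.
The state is a dict: "clock": time; "joints": joint angles; "dq": joint speeds; "joint_efforts": joint torques, N m; "position": TCP position; "eef_rot": TCP orientation; "ft_force": force on the tool from outside, world axes, zero at the start; "torque": the same for the moment, N m; "gripper_width": finger opening in mm.
Only numpy, scipy, OpenCV 4.12 (cv2) and the standard library are available. Lean on these libraries where they do the work, as an engineer would, in place of code of your own. Each camera call takes 0.05 s, during which the arm holds its last target.

## Working session

There is one attempt and no reset: what is moved stays moved. The work goes in short steps, Python scripts to look and compute and a shell command to move; the robot and the scene stay as the last step left them, time stands still between calls to the robot, and variables do not carry over. Pictures are saved under pics/ and viewed, and the job is handed in when it is done.

```bash
ls; mkdir -p pics; cat > h.py <<'E'
import numpy as np, cv2
from workcell import ctrl
def cam(n):
    s=ctrl.sense(); c=ctrl.read_camera(n)
    if 'hand_eye' in c:
        T=np.eye(4);T[:3,:3]=np.array(s['eef_rot']);T[:3,3]=s['position']
        T=T@np.array(c['hand_eye'])
    else:
        T=np.eye(4);T[:3,:3]=np.array(c['attitude']);T[:3,3]=c['origin']
    c['T']=T; return c
def ray(c,u,v):
    x=(u-c['cx'])/c['fx'];y=(v-c['cy'])/c['fy']
    r=np.hypot(x,y);rd=r
    for _ in range(20): r=rd/(1+c['k1']*r*r)
    s=r/rd if rd>0 else 1
    return np.array([x*s,-y*s,-1.])
def on_plane(c,u,v,z):
    d=c['T'][:3,:3]@ray(c,u,v);o=c['T'][:3,3];return o+d*(z-o[2])/d[2]
def by_range(c,u,v):
    z=c['range_z'][int(round(v)),int(round(u))];return (c['T']@np.append(ray(c,u,v)*z,1))[:3]
def cloud(c):
    vs,us=np.mgrid[0:480,0:640];x=(us-c['cx'])/c['fx'];y=(vs-c['cy'])/c['fy']
    rd=np.hypot(x,y);r=rd.copy()
    for _ in range(20): r=rd/(1+c['k1']*r*r)
    s=np.where(rd>0,r/np.maximum(rd,1e-9),1);z=c['range_z']
    P=np.stack([x*s*z,-y*s*z,-z],-1)@c['T'][:3,:3].T+c['T'][:3,3]
    P[z<=0]=np.nan;return P
def proj(c,p):
    q=np.linalg.inv(c['T'])@np.append(p,1);x=q[0]/-q[2];y=-q[1]/-q[2];k=1+c['k1']*(x*x+y*y)
    return c['cx']+c['fx']*x*k,c['cy']+c['fy']*y*k
E
python3 - <<'E'
from h import *
for n in('top','side','wrist'):
    c=cam(n);cv2.imwrite(f'pics/{n}0.png',c['color']);print(n,c['T'].round(2).tolist(),c['fx'],c['k1'])
s=ctrl.sense();print(s['clock'],s['position'],np.array(s['eef_rot']).round(3).tolist(),s['gripper_width'],ctrl.grasp_offset)
E
```

```text
pics
top [[-0.02, 1.0, -0.07, 480.68], [-1.0, -0.02, 0.0, -36.63], [-0.0, 0.07, 1.0, 1203.45], [0.0, 0.0, 0.0, 1.0]] 500.6298028945895 -0.11040810115023335
side [[0.98, 0.11, -0.19, 340.09], [-0.22, 0.51, -0.83, -931.89], [0.01, 0.85, 0.52, 658.4], [0.0, 0.0, 0.0, 1.0]] 521.9802561303272 -0.033577354341736816
wrist [[-0.39, 0.88, 0.28, 304.96], [-0.92, -0.37, -0.12, 522.31], [0.0, -0.3, 0.95, 373.34], [0.0, 0.0, 0.0, 1.0]] 365.4570922793666 -0.008299967697513174
0.15 [233.38406501 552.46724102 230.5291732 ] [[-0.389, -0.921, -0.0], [-0.921, 0.389, -0.001], [0.001, -0.0, -1.0]] 85.5479644175365 18.700000000000003
```

View pics/top0.png

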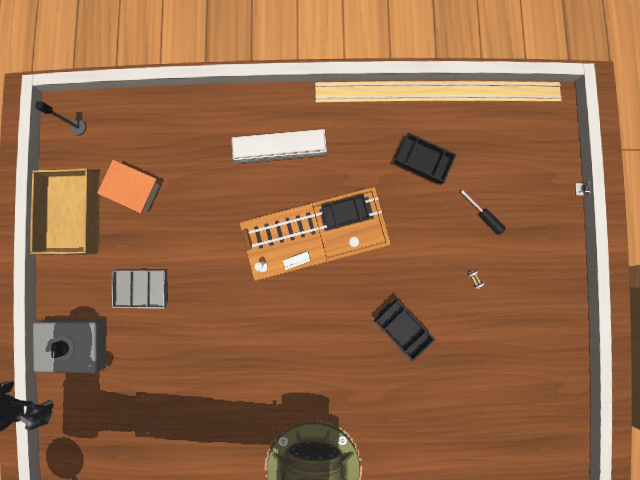

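View pics/side0.png

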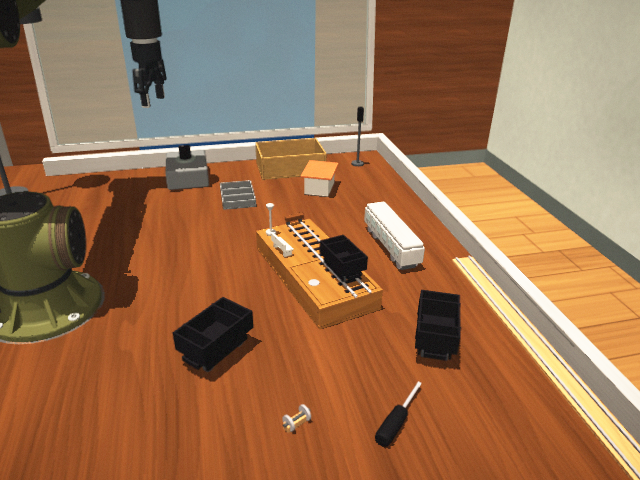

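View pics/wrist0.png

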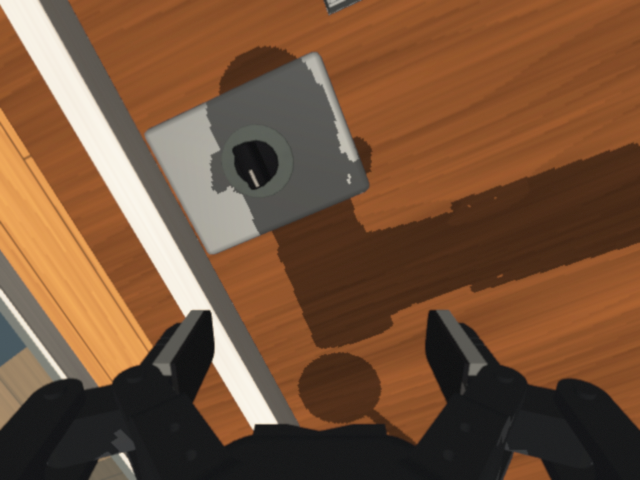

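Candidates for the hopper in the top view are the wagon on the plinth at (346,212), the one on the shelf at (423,158) and the one on the shelf at (403,328). The plinth one is the smallest and sits on the lid, so I choose that one. Next I take a close crop and measure.

```bash
python3 - <<'E'
from h import *
c=cam('top');im=c['color']
cr=cv2.resize(im[175:290,230:400],None,fx=4.7,fy=4.7,interpolation=cv2.INTER_CUBIC);cv2.imwrite('pics/topcrop.png',cr)
P=cloud(c)
# deck mask: z 44..57 
roi=np.zeros((480,640),bool);roi[175:290,230:400]=True
m=roi&(abs(P[...,2]-50)<6)
pts=P[m][:,:2];print(len(pts),np.median(P[m][:,2]))
m2=roi&(P[...,2]>40)
q=P[m2][:,:2].astype(np.float32)
print('rect deck',cv2.minAreaRect(pts.astype(np.float32)))
for u,v in [(346,212),(423,158),(403,328)]:
    r=np.zeros((480,640),bool);r[v-35:v+35,u-40:u+40]=True
    zt= 68 if u==346 else 15
    k=r&(im.max(2)<70)&(P[...,2]>zt);
    print((u,v),k.sum(),np.nanmax(P[k][:,2]),cv2.minAreaRect(P[k][:,:2].astype(np.float32)))
s=cam('side');cv2.imwrite('pics/sidecrop.png',cv2.resize(s['color'][195:330,240:400],None,fx=4.4,fy=4.4,interpolation=cv2.INTER_CUBIC))
E
```

```text
6340 51.412165987457456
rect deck ((558.0475463867188, -14.439834594726562), (138.37106323242188, 326.0289306640625), 13.934648513793945)
(346, 212) 1100 116.65389158000858 ((600.5233764648438, -83.43392944335938), (55.44357681274414, 97.45227813720703), 13.91956615447998)
(423, 158) 1829 82.92241339061798 ((727.3068237304688, -270.88287353515625), (125.2471694946289, 73.73530578613281), 64.41629028320312)
(403, 328) 1327 82.66630930802103 ((335.0477294921875, -213.35888671875), (124.76396179199219, 71.34974670410156), 41.492122650146484)
```

View pics/topcrop.png

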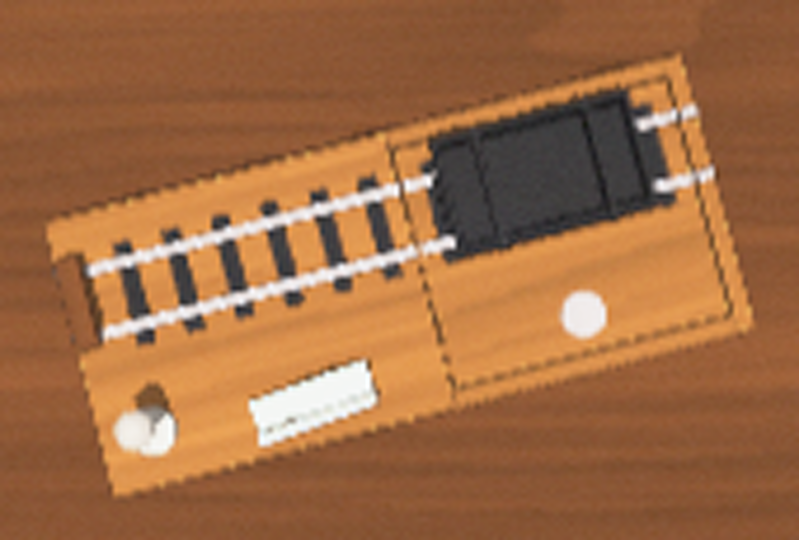

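View pics/sidecrop.png

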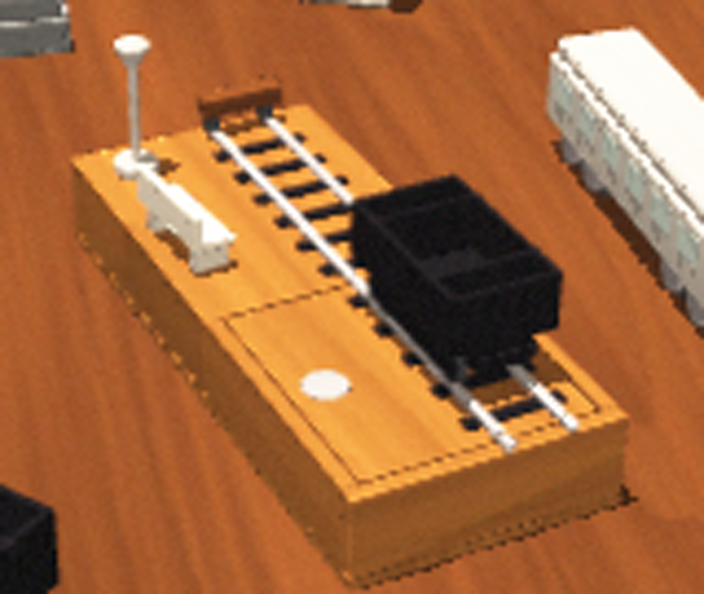

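```bash
python3 - <<'E'
from h import *
t=cam('top');s=cam('side')
def spot(c,box):
    u0,v0,u1,v1=box;im=c['color'][v0:v1,u0:u1]
    k=((im.min(2)>185)).astype(np.uint8);n,l,st,ce=cv2.connectedComponentsWithStats(k)
    i=1+np.argmax(st[1:,4]);return ce[i][0]+u0,ce[i][1]+v0,st[i]
for n,c,b in(('top',t,(343,232,364,252)),('side',s,(300,272,328,292))):
    u,v,st=spot(c,b);print(n,u,v,st,on_plane(c,u,v,50.6),by_range(c,u,v))
# deck corners by orange mask in top -> plane 50
im=t['color'];hsv=cv2.cvtColor(im,cv2.COLOR_BGR2HSV)
P=cloud(t);m=np.zeros((480,640),np.uint8);m[175:290,230:400]=((P[...,2]>35))[175:290,230:400]
cn=max(cv2.findContours(m,cv2.RETR_EXTERNAL,cv2.CHAIN_APPROX_NONE)[0],key=cv2.contourArea)
m3=m&(P[...,2]<62)
g=np.array([on_plane(t,u,v,50)[:2] for u,v in np.argwhere(m3>0)[:,::-1]],np.float32)
r=cv2.minAreaRect(g);print(r)
a=np.deg2rad(r[2]);ex=np.array([np.cos(a),np.sin(a)]);ey=np.array([-ex[1],ex[0]])
O=np.array(r[0])+10*ex+2.5*ey;print('O',O)
W=lambda x,y:O+x*ex+y*ey
print('pred spot',W(-52,-85))
k=(im.max(2)<70)&(P[...,2]>100)&(P[...,2]<125)
k[:,:300]=0;k[:,400:]=0;k[:180]=0;k[260:]=0
h=np.array([on_plane(t,u,v,110)[:2] for u,v in np.argwhere(k)[:,::-1]],np.float32);hr=cv2.minAreaRect(h);print(hr)
d=np.array(hr[0])-O;print('hopper plinth xy',d@ex,d@ey)
# side-view check of the whole frame
sp=s['color'].copy();tp=t['color'].copy()
for x,y,z in[(-80,-165,50),(60,-165,50),(60,160,50),(-80,160,50),(-52,-85,50.6),(-70,-154,50),(-70,-16,50),(50,-16,50),(50,-154,50)]:
    for c,i in((s,sp),(t,tp)):
        u,v=proj(c,[*W(x,y),z]);cv2.circle(i,(int(round(u)),int(round(v))),1,(255,0,0),-1)
cv2.imwrite('pics/chk.png',np.hstack([cv2.resize(tp[175:290,230:400],None,fx=2.3,fy=2.3),cv2.resize(sp[195:330,235:395],(380,264))]))
E
```

```text
top 353.81944444444446 241.38888888888889 [ 7  5  9 10 72] [ 537.21106203 -104.95191476   50.6       ] [ 537.29283262 -105.05073029   48.93250813]
side 313.5 282.0 [ 9  7 10  7 52] [536.3999488  -99.48707255  50.6       ] [ 535.53641137 -103.14869709   53.27363754]
((557.8987426757812, -14.350051879882812), (138.1595916748047, 326.2887878417969), 13.930386543273926)
O [567.00277503  -9.51615129]
pred spot [ 536.99529008 -104.53483812]
((600.7255859375, -84.30694580078125), (55.07728958129883, 95.71693420410156), 13.717093467712402)
hopper plinth xy 14.725640292032418 -80.70964277486941
```

View pics/chk.png

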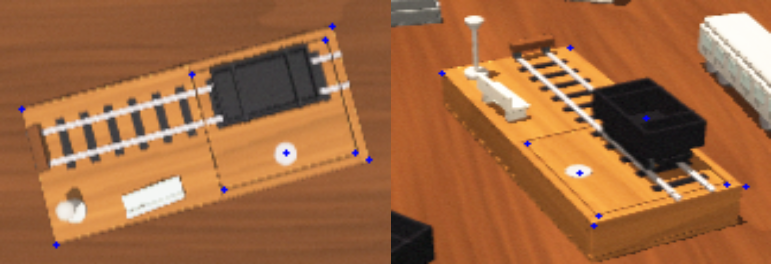

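The top view shows the black wagon at (346,212) on the lid, with the spot at (354,241), the bench at (296,261) and the lamp at (262,265). The crop confirms the choice: 97x55 mm, top at z≈112, against 125x73 mm for the look-alikes. The fitted plinth frame reprojects well in both views, so I work out the approach.

```bash
cat >> h.py <<'E'
a=np.deg2rad(13.93);ex=np.array([np.cos(a),np.sin(a)]);ey=np.array([-ex[1],ex[0]]);O=np.array([567.0,-9.5])
W=lambda x,y:O+x*ex+y*ey
def pl(p): d=np.asarray(p)[:2]-O; return d@ex,d@ey
def delta(x,y,z):
    s=ctrl.sense();R=np.array(s['eef_rot']);tgt=np.array([*W(x,y),z])
    Rt=np.array([[-ex[0],ey[0],0],[-ex[1],ey[1],0],[0,0,-1.]])
    from scipy.spatial.transform import Rotation as Q
    print('t',s['clock'],'plinth',np.round(pl(s['position']),1),'z',round(s['position'][2],1),'shift',(R.T@(tgt-s['position'])).round(1),'rot',Q.from_matrix(R.T@Rt).as_rotvec(degrees=True).round(2),'F',np.round(s['ft_force'],2),'w',s['gripper_width'],'q',np.round(s['joints'],2))
E
python3 -c "
from h import *
delta(15,-170,231)"
```

```text
t 0.35 plinth [-188.4  625.9] z 231.0 shift [ 5.150e+02 -6.399e+02  3.000e-01] rot [-2.000e-02 -2.000e-02  5.316e+01] F [-1.12 -0.12  0.04] w 85.65256993473004 q [ 1.5   0.04  0.08 -0.   -1.62 -0.33]
```

```bash
python3 -m creep '[[515,-640,0,0,0,53.2,0],[515,-640,0,0,0,53.2,0],[515,-640,0,0,0,53.2,0],[515,-640,0,0,0,53.2,0],[515,-640,0,0,0,53.2,0]]'; python3 -c "
from h import *
delta(15,-170,231)"
```

```text
clock: 0.77
position: [332.6, 367.4, 231.4]
eef_rot: [[-0.857, -0.515, 0.0], [-0.515, 0.857, 0.0], [-0.0, 0.0, -1.0]]
ft_force: [1.2, 1.6, 0.5]
gripper_width: 25.6
t 0.7667 plinth [-136.7  422.3] z 231.4 shift [ 2.850e+01 -6.107e+02  3.000e-01] rot [1.000e-02 2.000e-02 1.704e+01] F [1.19 1.58 0.5 ] w 25.603979911611574 q [ 1.24 -0.24 -0.18  0.   -1.64 -0.7 ]
```

```bash
python3 -m creep '[[28,-610,0,0,0,17,0],[28,-610,0,0,0,17,0],[28,-610,0,0,0,17,0],[28,-610,0,0,0,17,0],[28,-610,0,0,0,17,0]]'; python3 -c "
from h import *
delta(15,-170,231)"
```

```text
clock: 1.18
position: [432.5, 184.5, 231.8]
eef_rot: [[-0.969, -0.247, 0.001], [-0.247, 0.969, 0.001], [-0.001, 0.001, -1.0]]
ft_force: [-0.2, 0.4, -0.6]
gripper_width: -0.1
t 1.1833 plinth [-83.8 220.6] z 231.8 shift [ -96.3 -391.3    0.6] rot [0.04 0.06 0.37] F [-0.16  0.42 -0.6 ] w -0.11040105190271197 q [ 0.83 -0.31 -0.23  0.   -1.65 -0.58]
```

```bash
python3 -m creep '[[-96,-391,0,0,0,0.4,0],[-96,-391,0,0,0,0.4,0],[-96,-391,0,0,0,0.4,0],[-96,-391,0,0,0,0.4,0],[-96,-391,0,0,0,0.4,0]]'; python3 -m creep '[[-46,-191,0,0,0,0,0],[-46,-191,0,0,0,0,0],[-46,-191,0,0,0,0,0],[-46,-191,0,0,0,0,0],[-46,-191,0,0,0,0,0]]';  python3 -c "
from h import *
delta(15,-170,231)
c=cam('wrist');cv2.imwrite('pics/w1.png',c['color'])"
```

```text
clock: 1.6
position: [530.7, 0.4, 231.6]
eef_rot: [[-0.971, -0.24, 0.001], [-0.24, 0.971, 0.0], [-0.001, 0.0, -1.0]]
ft_force: [1.5, 0.4, 0.7]
gripper_width: 0.1
clock: 2.02
position: [621.3, -175.0, 230.6]
eef_rot: [[-0.971, -0.238, -0.001], [-0.238, 0.971, -0.0], [0.001, -0.0, -1.0]]
ft_force: [0.3, 1.4, -0.2]
gripper_width: 0.3
t 2.0167 plinth [  12.8 -173.7] z 230.6 shift [-2.2  3.7 -0.4] rot [-0.01 -0.05 -0.14] F [ 0.26  1.36 -0.16] w 0.2927465143504038 q [ 0.03  0.16  0.21  0.   -1.62  0.21]
```

View pics/w1.png

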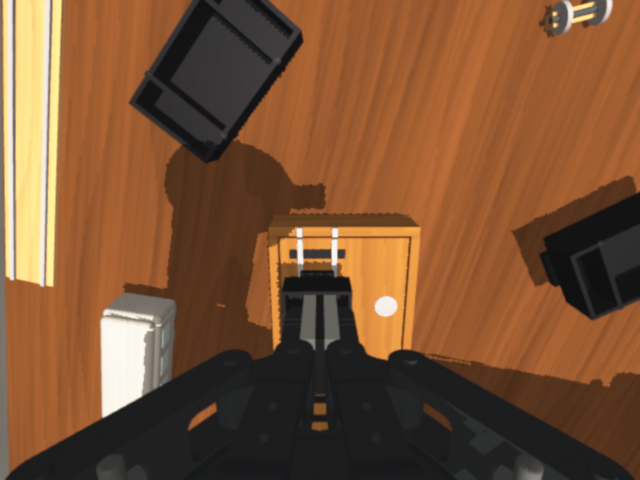

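The wrist view shows the rails at (300,235) and (334,235), the wagon end beam at (320,272) behind the shut fingers, and the spot at (386,307). I check these points against the frame.

```bash
python3 -c "
from h import *
delta(15,-165,64)
c=cam('wrist')
im=c['color'];k=np.zeros((480,640),np.uint8);k[290:325,370:402]=im[290:325,370:402].min(2)>185
n,l,st,ce=cv2.connectedComponentsWithStats(k);i=1+np.argmax(st[1:,4]);print(ce[i],st[i]);p=on_plane(c,*ce[i],50.6);print(p,pl(p))
for v in(236,262):
  r=im[v,285:350].min(1);b=np.where(r>170)[0]+285;print(b)
  for u in(b[b<318].mean(),b[b>318].mean()): print(pl(on_plane(c,u,v,54)))
for u,v in((300,272),(320,272),(338,272)): print('beam',pl(on_plane(c,u,v,76)))
"
```

```text
t 2.0667 plinth [  12.7 -177. ] z 229.0 shift [ -2.9  12.1 165. ] rot [-0.04 -0.2  -0.3 ] F [-4.37  0.58 -2.27] w -0.2776334704638996 q [ 0.03  0.17  0.22  0.   -1.62  0.21]
[385.27034884 309.46802326] [375 300  22  20 344]
[ 537.11569295 -104.60222586   50.6       ] (np.float64(-51.899982121458564), np.float64(-85.11108639052448))
[296 297 298 299 300 301 332 333 334 335 336]
(np.float64(31.162443171520458), np.float64(-161.56898744166364))
(np.float64(-1.0153067611780806), np.float64(-161.35995667901878))
[297 298 299 300 301 332 333 334 335 336]
(np.float64(31.25917650842328), np.float64(-136.46752303267178))
(np.float64(-1.1881160369987616), np.float64(-136.24495590420435))
beam (np.float64(29.34545230662822), np.float64(-135.3466212608159))
beam (np.float64(11.93687740262718), np.float64(-135.2251286012138))
beam (np.float64(-3.7391091314571994), np.float64(-135.11459623640525))
```

```bash
python3 -m creep '[[0,0,35,0,0,0,0],[0,0,70,0,0,0,0],[0,0,100,0,0,0,0],[0,0,120,0,0,0,0],[0,0,120,0,0,0,0]]';  python3 -c "
from h import *
delta(15,-165,63)"
```

```text
clock: 2.53
position: [617.8, -170.7, 105.2]
eef_rot: [[-0.971, -0.24, -0.009], [-0.24, 0.971, 0.002], [0.008, 0.004, -1.0]]
ft_force: [-0.8, -0.5, -1.1]
gripper_width: 0.2
t 2.5333 plinth [  10.5 -168.7] z 105.2 shift [-4.9  3.5 42.2] rot [ 0.22 -0.47 -0.04] F [-0.85 -0.47 -1.08] w 0.19906888803154466 q [ 0.04  0.18  0.   -0.   -1.41  0.2 ]
```

```bash
python3 -m creep '[[0,0,0,0,0,0,0],[0,0,0,0,0,0,0]]';  python3 -c "
from h import *
delta(15,-165,63)"
```

```text
clock: 2.7
position: [621.6, -171.9, 113.8]
eef_rot: [[-0.971, -0.24, 0.003], [-0.24, 0.971, -0.001], [-0.003, -0.002, -1.0]]
ft_force: [0.9, -0.3, 0.7]
gripper_width: -0.2
t 2.7 plinth [  13.9 -170.8] z 113.8 shift [-1.   5.8 50.8] rot [-0.1   0.15 -0.02] F [ 0.92 -0.33  0.7 ] w -0.1671393943541115 q [ 0.04  0.17  0.01  0.   -1.41  0.2 ]
```

```bash
python3 -m creep '[[-1,5,15,0,0,0,0],[-1,5,30,0,0,0,0],[-1,5,38,0,0,0,0],[-1,5,42,0,0,0,0],[-1,5,42,0,0,0,0]]'; python3 -m creep '[[0,0,0,0,0,0,0],[0,0,0,0,0,0,0],[0,0,0,0,0,0,0]]'; python3 -c "
from h import *
delta(15,-165,63)"
```

```text
clock: 3.12
position: [620.6, -166.8, 69.8]
eef_rot: [[-0.971, -0.24, 0.0], [-0.24, 0.971, -0.0], [-0.0, -0.0, -1.0]]
ft_force: [-0.4, -0.4, -0.4]
gripper_width: -0.0
clock: 3.37
position: [621.0, -166.9, 70.5]
eef_rot: [[-0.971, -0.24, 0.002], [-0.24, 0.971, -0.0], [-0.002, -0.001, -1.0]]
ft_force: [0.1, 0.8, 0.0]
gripper_width: -0.2
t 3.3667 plinth [  14.5 -165.8] z 70.5 shift [-0.5  0.8  7.5] rot [-0.04  0.09 -0.05] F [0.09 0.79 0.03] w -0.19529408707948162 q [ 0.05  0.19 -0.05  0.   -1.33  0.19]
```

```bash
python3 -m creep '[[0,0,4,0,0,0,0],[0,0,7.5,0,0,0,0],[0,6,7.5,0,0,0,0],[0,12,7.5,0,0,0,0],[0,18,7.5,0,0,0,0]]'; python3 -m creep '[[0,5,0,0,0,0,0],[0,10,0,0,0,0,0],[0,15,0,0,0,0,0],[0,20,0,0,0,0,0],[0,20,0,0,0,0,0]]'; python3 -c "
from h import *
delta(15,0,63)
c=cam('side');cv2.imwrite('pics/s2.png',cv2.resize(c['color'][165:345,240:420],None,fx=3.3,fy=3.3))"
```

```text
clock: 3.78
position: [615.8, -148.7, 61.7]
eef_rot: [[-0.971, -0.24, -0.0], [-0.24, 0.971, -0.0], [0.0, -0.0, -1.0]]
ft_force: [0.0, 0.5, -1.1]
gripper_width: 0.2
clock: 4.2
position: [611.2, -128.9, 62.0]
eef_rot: [[-0.971, -0.241, 0.0], [-0.241, 0.971, 0.0], [-0.0, 0.0, -1.0]]
ft_force: [0.2, 0.1, 0.1]
gripper_width: -0.3
t 4.2 plinth [  14.2 -126.5] z 62.0 shift [ -0.8 126.5  -1. ] rot [ 0.01  0.02 -0.  ] F [0.17 0.06 0.1 ] w -0.27255203082439156 q [ 0.11  0.15 -0.11 -0.   -1.31  0.13]
```

View pics/s2.png

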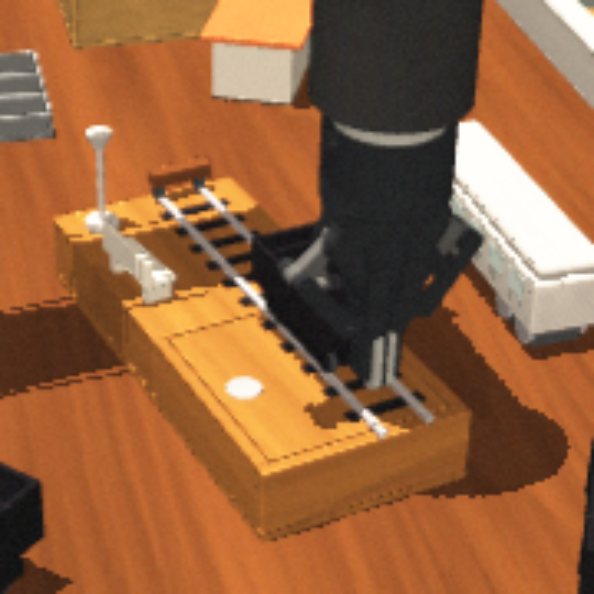

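The side crop shows the fingers at (383,372) against the wagon's rear end, with the wagon upright on the rails and the lid shut. I keep pushing.

```bash
python3 -m creep '[[0,8,0,0,0,0,0],[0,16,0,0,0,0,0],[0,24,0,0,0,0,0],[0,32,0,0,0,0,0],[0,40,0,0,0,0,0]]'; python3 -m creep '[[0,8,0,0,0,0,0],[0,16,0,0,0,0,0],[0,24,0,0,0,0,0],[0,32,0,0,0,0,0],[0,36,0,0,0,0,0]]'; python3 -c "
from h import *
delta(15,0,63)
c=cam('side');cv2.imwrite('pics/s3.png',cv2.resize(c['color'][165:345,240:420],None,fx=3.3,fy=3.3))"
```

```text
clock: 4.67
position: [601.5, -90.1, 61.8]
eef_rot: [[-0.971, -0.24, 0.0], [-0.24, 0.971, -0.0], [-0.0, -0.0, -1.0]]
ft_force: [-0.3, -1.9, 0.2]
gripper_width: -0.0
clock: 5.08
position: [592.8, -54.9, 61.9]
eef_rot: [[-0.971, -0.241, 0.0], [-0.241, 0.971, 0.0], [-0.0, 0.0, -1.0]]
ft_force: [0.5, -1.9, 0.3]
gripper_width: -0.0
t 5.0833 plinth [ 14.1 -50.3] z 61.9 shift [-0.9 50.3 -1.1] rot [ 0.    0.   -0.01] F [ 0.53 -1.93  0.33] w -0.04859438751170552 q [ 0.24  0.07 -0.19 -0.   -1.31 -0.  ]
```

View pics/s3.png

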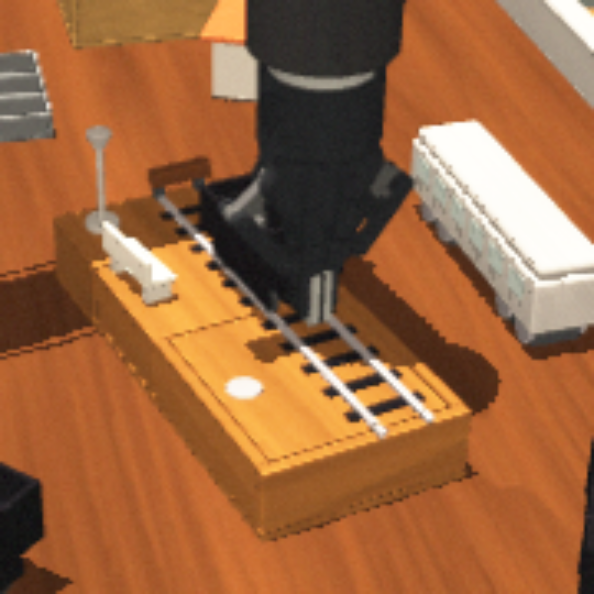

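The force is 1.9 N and the wagon slides straight, with its tub at (250,220) near the seam. I push on about 54 mm, slowing at the end.

```bash
python3 -m creep '[[0,8,0,0,0,0,0],[0,16,0,0,0,0,0],[0,24,0,0,0,0,0],[0,31,0,0,0,0,0],[0,37,0,0,0,0,0]]'; python3 -m creep '[[0,5,0,0,0,0,0],[0,10,0,0,0,0,0],[0,14,0,0,0,0,0],[0,17,0,0,0,0,0],[0,18,0,0,0,0,0]]'; python3 -m creep '[[0,-5,0,0,0,0,0],[0,-20,0,0,0,0,0],[0,-40,0,0,0,0,0],[0,-45,-25,0,0,0,0],[0,-45,-60,0,0,0,0]]'; python3 -c "
from h import *
delta(-52,-85,100)
c=cam('side');cv2.imwrite('pics/s4.png',cv2.resize(c['color'][165:345,240:420],None,fx=3.3,fy=3.3))
c=cam('top');cv2.imwrite('pics/t4.png',cv2.resize(c['color'][175:290,230:400],None,fx=4.7,fy=4.7))"
```

```text
clock: 5.55
position: [583.9, -19.3, 61.8]
eef_rot: [[-0.971, -0.24, -0.0], [-0.24, 0.971, -0.0], [0.0, -0.0, -1.0]]
ft_force: [-0.5, -2.2, 0.6]
gripper_width: -0.1
clock: 5.97
position: [579.8, -2.3, 61.8]
eef_rot: [[-0.971, -0.24, -0.0], [-0.24, 0.971, -0.0], [0.0, -0.0, -1.0]]
ft_force: [0.7, -1.1, 0.3]
gripper_width: -0.0
clock: 6.38
position: [588.5, -48.0, 118.1]
eef_rot: [[-0.971, -0.238, -0.008], [-0.238, 0.971, -0.001], [0.008, 0.001, -1.0]]
ft_force: [0.8, 1.1, 0.2]
gripper_width: -0.1
t 6.3833 plinth [ 11.6 -42.6] z 118.1 shift [ 63.3 -42.6  18.5] rot [ 0.08 -0.47 -0.17] F [0.76 1.06 0.22] w -0.0722384805410553 q [ 0.26  0.04 -0.12 -0.   -1.42 -0.02]
```

View pics/s4.png

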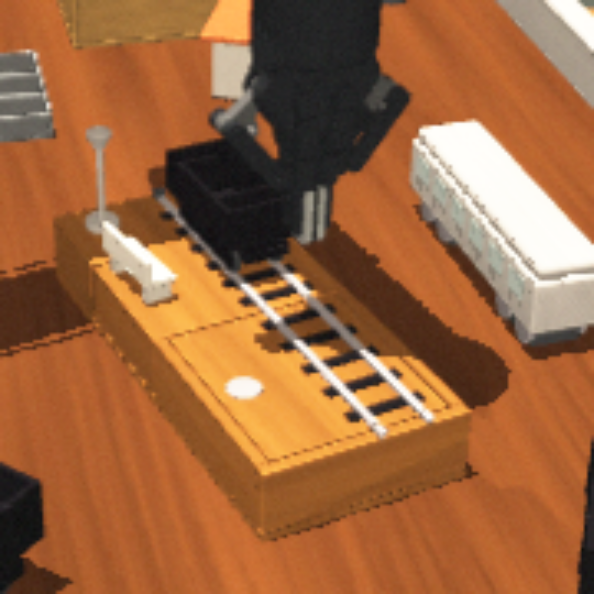

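View pics/t4.png

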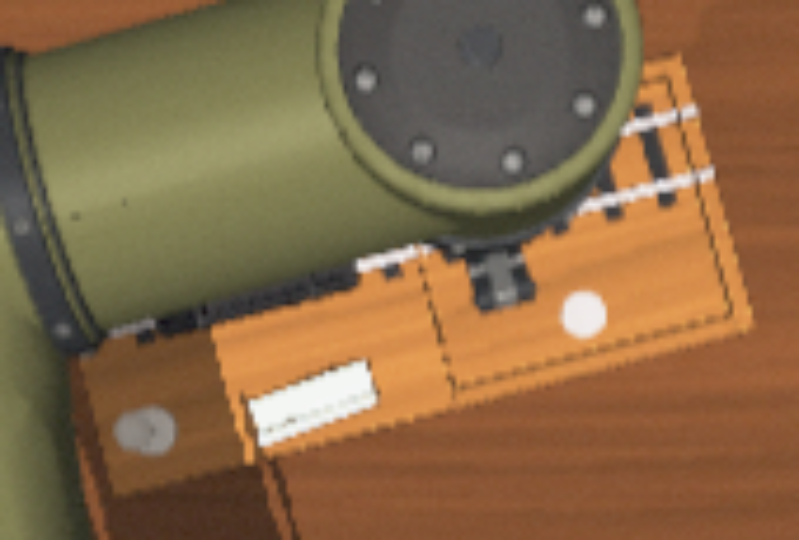

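The side crop shows the wagon on the siding with its near end at (240,262), past the lid seam at (265,318). The bench and lamp are untouched. I move over the spot.

```bash
python3 -m creep '[[20,-14,0,0,0,0,0],[40,-28,0,0,0,0,0],[60,-43,0,0,0,0,0],[62,-43,15,0,0,0,0],[62,-43,30,0,0,0,0]]'; python3 -m creep '[[0,0,0,0,0,0,0],[0,0,0,0,0,0,0],[0,0,0,0,0,0,0],[0,0,0,0,0,0,0]]'; python3 -c "
from h import *
delta(-52,-85,50.6)"
```

```text
clock: 6.9
position: [541.0, -104.2, 92.9]
eef_rot: [[-0.971, -0.238, 0.004], [-0.238, 0.971, 0.001], [-0.004, -0.0, -1.0]]
ft_force: [0.9, -0.3, 0.0]
gripper_width: -0.3
clock: 7.23
position: [541.5, -102.9, 93.0]
eef_rot: [[-0.971, -0.24, 0.002], [-0.24, 0.971, -0.0], [-0.001, -0.001, -1.0]]
ft_force: [0.1, -0.3, 0.6]
gripper_width: 0.1
t 7.2333 plinth [-47.2 -84.6] z 93.0 shift [ 4.8 -0.4 42.3] rot [-0.04  0.08 -0.03] F [ 0.12 -0.27  0.64] w 0.05218581995005415 q [ 0.18 -0.06 -0.27  0.   -1.36  0.07]
```

```bash
python3 -m creep '[[4.8,-0.4,12,0,0,0,0],[4.8,-0.4,24,0,0,0,0],[4.8,-0.4,33,0,0,0,0],[4.8,-0.4,36,0,0,0,0],[4.8,-0.4,36,0,0,0,0]]'; python3 -m creep '[[0,0,0,0,0,0,0],[0,0,0,0,0,0,0],[0,0,0,0,0,0,0]]'; python3 -c "
from h import *
delta(-52,-85,50.6)
c=cam('side');cv2.imwrite('pics/s5.png',cv2.resize(c['color'][165:345,240:420],None,fx=3.3,fy=3.3))"
```

```text
clock: 7.65
position: [535.7, -104.5, 54.6]
eef_rot: [[-0.971, -0.24, -0.002], [-0.24, 0.971, -0.0], [0.002, 0.0, -1.0]]
ft_force: [-0.6, 0.7, 0.2]
gripper_width: 0.1
clock: 7.9
position: [536.7, -104.5, 56.5]
eef_rot: [[-0.971, -0.24, 0.001], [-0.24, 0.971, -0.0], [-0.001, -0.0, -1.0]]
ft_force: [0.0, -0.1, -1.1]
gripper_width: -0.0
t 7.9 plinth [-52.3 -84.9] z 56.5 shift [-0.3 -0.1  5.9] rot [-0.02  0.05 -0.04] F [ 0.03 -0.11 -1.07] w -0.019790181463919504 q [ 0.18 -0.05 -0.33  0.   -1.29  0.07]
```

View pics/s5.png

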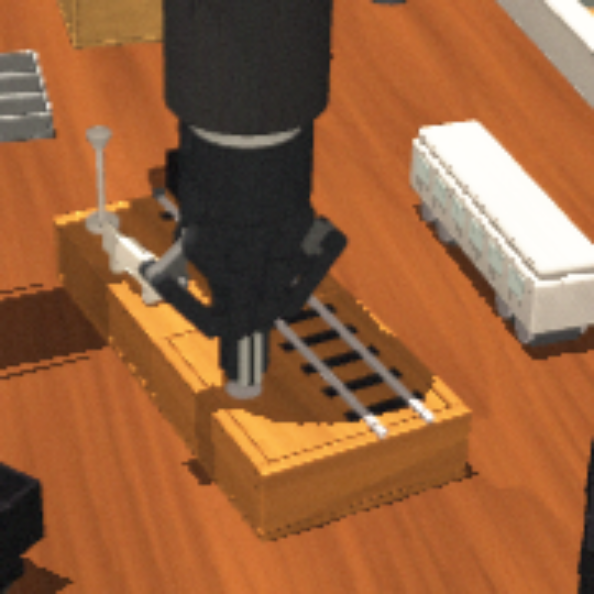

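The fingertips stand over the spot at (244,390), about 6 mm above it. I press down to about z 45.5, a 5 mm stroke.

```bash
python3 -m creep '[[0,0,3,0,0,0,0],[0,0,6,0,0,0,0],[0,0,8,0,0,0,0],[0,0,9.5,0,0,0,0],[0,0,9.5,0,0,0,0]]'; python3 -m creep '[[0,0,1,0,0,0,0],[0,0,1.5,0,0,0,0],[0,0,1.5,0,0,0,0],[0,0,1.5,0,0,0,0]]'
```

```text
clock: 8.37
position: [536.5, -104.6, 47.2]
eef_rot: [[-0.971, -0.24, 0.001], [-0.24, 0.971, -0.0], [-0.001, -0.001, -1.0]]
ft_force: [-0.7, 1.7, 3.9]
gripper_width: -0.5
clock: 8.7
position: [536.5, -104.6, 45.4]
eef_rot: [[-0.971, -0.24, 0.001], [-0.24, 0.971, -0.0], [-0.001, -0.0, -1.0]]
ft_force: [-1.4, 0.8, 4.0]
gripper_width: 0.0
```

```bash
python3 -m creep '[[0,0,-4,0,0,0,0],[0,0,-10,0,0,0,0],[0,0,-18,0,0,0,0],[0,0,-28,0,0,0,0],[0,0,-40,0,0,0,0]]'; python3 -m creep '[[0,0,-20,0,0,0,0],[0,0,-45,0,0,0,0],[0,0,-75,0,0,0,0],[0,0,-105,0,0,0,0],[0,0,-120,0,0,0,0]]'; python3 -c "
from h import *
delta(-52,-85,50.6)
c=cam('side');cv2.imwrite('pics/s6.png',cv2.resize(c['color'][165:345,240:420],None,fx=3.3,fy=3.3))"
```

```text
clock: 9.12
position: [535.9, -104.6, 85.4]
eef_rot: [[-0.971, -0.24, -0.001], [-0.24, 0.971, -0.0], [0.001, 0.0, -1.0]]
ft_force: [0.6, 0.2, 0.6]
gripper_width: 0.2
clock: 9.53
position: [537.1, -105.0, 210.5]
eef_rot: [[-0.971, -0.24, 0.006], [-0.24, 0.971, -0.001], [-0.006, -0.002, -1.0]]
ft_force: [-0.2, -0.9, 0.0]
gripper_width: -0.1
t 9.5333 plinth [-52.  -85.5] z 210.5 shift [  0.9   0.9 159.9] rot [-0.13  0.32 -0.05] F [-0.2  -0.85  0.04] w -0.11596781035415044 q [ 0.18 -0.11 -0.1   0.   -1.57  0.07]
```

View pics/s6.png

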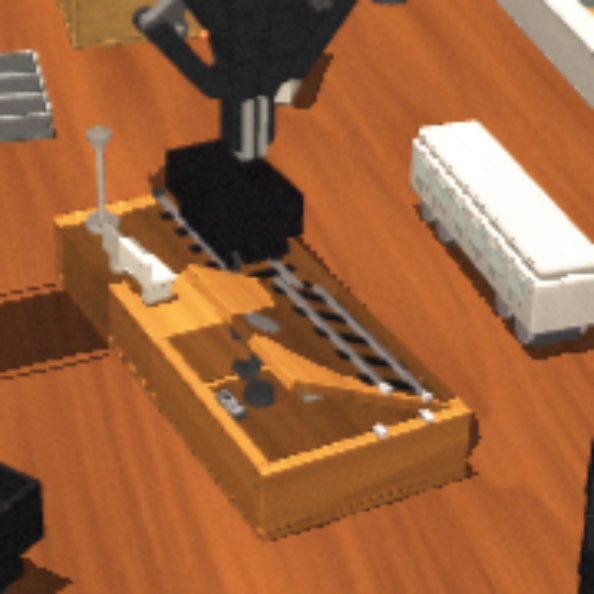

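The lid stands open, with its raised edge at (255,345). I move the arm aside for a clear top view and check wagon, lid and bystanders.

```bash
python3 -m creep '[[30,-40,-10,0,0,0,0],[60,-75,-20,0,0,0,0],[90,-110,-30,0,0,0,0],[110,-145,-30,0,0,0,0],[120,-180,-30,0,0,0,0]]'; python3 -m creep '[[0,-30,0,0,0,0,0],[0,-60,0,0,0,0,0],[0,-80,0,0,0,0,0],[0,-80,0,0,0,0,0],[0,-80,0,0,0,0,0]]'; python3 -m creep '[[0,0,0,0,0,0,0],[0,0,0,0,0,0,0],[0,0,0,0,0,0,0],[0,0,0,0,0,0,0],[0,0,0,0,0,0,0]]'; python3 -c "
from h import *
c=cam('top');cv2.imwrite('pics/t7.png',c['color']);im=c['color'];P=cloud(c)
cv2.imwrite('pics/t7c.png',cv2.resize(im[175:290,230:400],None,fx=4.7,fy=4.7))
k=(im.max(2)<70)&(P[...,2]>98)&(P[...,2]<125);k[:,:235]=0;k[:,400:]=0;k[:180]=0;k[275:]=0
h=np.array([on_plane(c,u,v,110)[:2] for u,v in np.argwhere(k)[:,::-1]],np.float32);r=cv2.minAreaRect(h);print(r,pl(r[0]))
pp=P[175:290,230:400].reshape(-1,3);pp=pp[~np.isnan(pp[:,0])]
d=pp[:,:2]-O;x=d@ex;y=d@ey
for lo in range(-70,50,20):
  s=(x>lo)&(x<lo+20)&(y>-145)&(y<-25);print(lo,s.sum(),np.median(pp[s,2]).round(1) if s.any() else '')
c=cam('side');cv2.imwrite('pics/s7.png',c['color'])
"
```

```text
clock: 10.0
position: [463.4, -297.1, 237.6]
eef_rot: [[-0.971, -0.241, 0.004], [-0.241, 0.971, -0.001], [-0.003, -0.002, -1.0]]
ft_force: [2.0, -0.4, 0.1]
gripper_width: -0.0
clock: 10.42
position: [483.5, -374.1, 234.2]
eef_rot: [[-0.971, -0.238, -0.001], [-0.238, 0.971, 0.0], [0.001, 0.001, -1.0]]
ft_force: [-1.0, 0.4, -0.0]
gripper_width: -0.2
clock: 10.83
position: [484.0, -372.7, 235.0]
eef_rot: [[-0.971, -0.241, 0.001], [-0.241, 0.971, -0.0], [-0.001, -0.0, -1.0]]
ft_force: [-0.2, -0.5, 0.6]
gripper_width: -0.0
((565.6980590820312, 55.85856628417969), (54.40205764770508, 94.7740249633789), 13.894079208374023) (np.float64(14.470526246609559), np.float64(63.749832211728794))
-70 775 101.0
-50 683 98.2
-30 569 87.1
-10 470 77.4
10 422 66.4
30 421 57.7
```

View pics/t7.png

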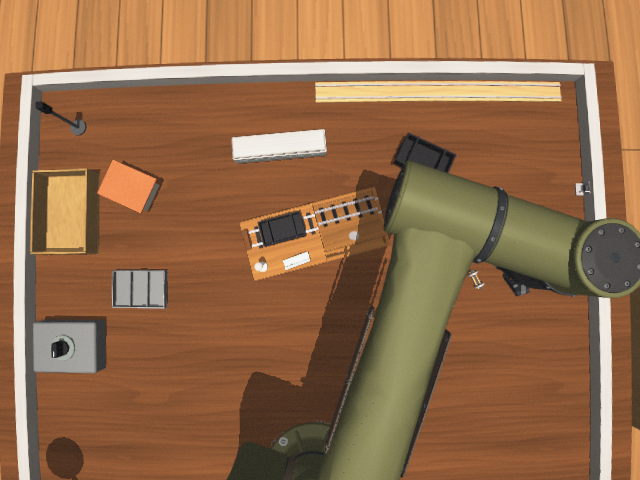

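View pics/s7.png

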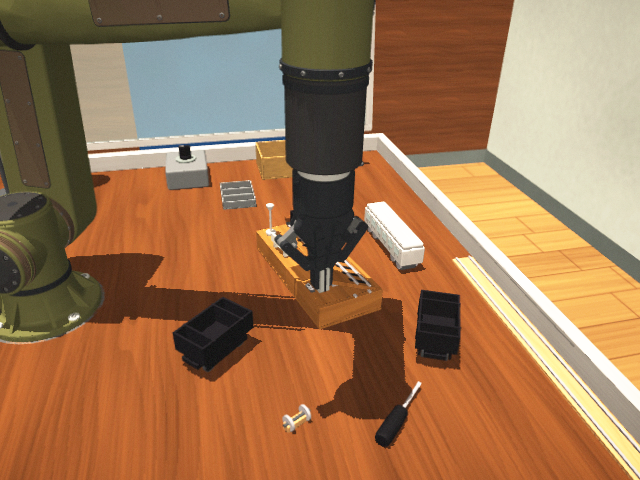

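The wagon is at plinth (14.5, 63.7), well past +35 and aligned with the rails. The lid surface rises from z 58 at the hinge side to 101 at the front, about 0.45 rad. The bystanders sit at the same pixels as before, and the arm hangs free, so I hand in.

```bash
python3 -c "
from h import *
print(ctrl.sense()['clock'],ctrl.close_job())"
```

```text
the job is handed in; nothing more can be done
10.9333 None
```

The wagon is off the lid and on the siding, the lid is open, and the job was handed in at about 11 s.

- **Push:** I pushed the wagon by its rear beam with shut fingertips, at readings of about 2 N, without picking it up. In the last top view its middle is at plinth y ≈ +64 mm (it needed more than +35) and x ≈ 14.5 mm, in line with the rails.
- **Lid:** I then pressed the steel spot about 5 mm down, reading about 4 N, and rose straight up. The lid stands open at about 0.45 rad, with the spot region near z 98 mm.
- **Other objects:** By eye in the last top and side views, the other objects visible there look to be where they were. The arm hid some of them in each view. The robot was clear of everything.
- **Disagreements:** The side camera placed the spot about 5 mm off in y from the top and wrist cameras. Those two agreed within about 0.5 mm, so I used them. The 4 N press was a little above the stated 2 to 3 N.

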